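Tip the little cakes into the tin, close it, and lift off the outer lid alone

TASK

Pick up the small tray by its upright tab and tip it over the open storage tin so that all four little cakes slide in without being touched, then set the empty tray back down flat on the counter. Pick up the two nested lids together by the tall post of the inner lid, lower them gently onto the tin until the inner lid sits fully home, and let go; then grip the outer lid by its collar and lift it straight off alone, leaving the inner lid seated and undisturbed. Finish while still holding the outer lid level in the gripper, a good hand's breadth (about 8 cm) above where it sat and touching nothing else, ready for wiping; leave the ramekin, sign and tartlet alone.

Things in the scene. Friction and masses are not known exactly. Their poses are not given: they have to be found in the camera images.
- tin: open round steel storage tin, standing loose on the counter (0.8 kg): outside diameter 120 mm, inside diameter 114 mm, 85 mm high, floor 4 mm thick; origin at the centre of its underside, z up
- riser: low clear acrylic riser, fixed, 170 x 170 mm, top 30 mm above its origin (centre of its underside, on the counter); the nested lids wait on it
- inner_lid: round steel inner lid, 0.16 kg. Upwards from its origin (centre of its underside): plug tapering from 92 mm diameter at 0 to 104 mm at 10 mm; 124 mm flange from 10 to 14 mm; central dark wooden post, 22 mm diameter, from 14 to 75 mm. Seated, the plug is in the tin's mouth, the flange on the rim, the origin 75 mm above the tin's
- outer_lid: round steel outer lid, 0.16 kg, loose on the inner lid, which carries it along. Origin: centre of its plate's underside, 14 mm above the inner lid's when nested. Plate 138 mm diameter, 4 mm thick, 36 mm hole for the post; skirt down to -12 mm (132 mm inside); collar round the hole, 46 mm outside, 36 inside, top at +29 mm; post ends 32 mm above that
- tray: small aluminium tray, 84 mm (its x) x 110 mm (its y), about 0.15 kg, origin at the centre of its underside, floor 4 mm thick. Low walls 16 mm high along both x sides, a back wall at the +y end; the -y end is open: the pouring lip. The cakes start sliding at about 20 degrees of tilt and leave surely at 40
- tray_tab (a point): grip point on the tray's upright tab: at tray (0, 51, 50) mm. The tab stands on the middle of the back wall, 44 mm wide (x), 8 mm thick (y), its top 62 mm above the tray's underside; pinch it across y
- tray_lip (a point): middle of the pouring lip's lower edge: at tray (0, -55, 0) mm
- cake1: golden-brown rectangular little cake, 24 (its x) x 36 (its y) x 16 mm high, 25 g, rigid; origin at the centre of its underside; one of four standing on the tray
- cake2: golden-brown rectangular little cake, 24 (its x) x 36 (its y) x 16 mm high, 25 g, rigid; origin at the centre of its underside; one of four standing on the tray
- cake3: golden-brown rectangular little cake, 24 (its x) x 36 (its y) x 16 mm high, 25 g, rigid; origin at the centre of its underside; one of four standing on the tray
- cake4: golden-brown rectangular little cake, 24 (its x) x 36 (its y) x 16 mm high, 25 g, rigid; origin at the centre of its underside; one of four standing on the tray
- ramekin: bystander: white round ramekin, 72 mm diameter, 42 mm high, origin at the centre of its underside
- sign: bystander: small dark wooden sign stand with a blank brass plate, 30 x 85 mm, 58 mm high, origin at its underside
- tartlet: bystander: round tartlet, 60 mm diameter, 26 mm high, origin at the centre of its underside
Things that resemble listed ones, but are neither listed nor needed, are in the scene too. Leave any blue or turquoise look-alike of the inner_lid alone.

How it is judged:
On the way, in this order (a step that is already met when the one before it is completed fails the run):
1. all four cakes lie in the tin, and the tray is set down flat on the counter and let go (horizontal distance between each of cake1, cake2, cake3, cake4 and tin below 0.058 m and z of cake1 in the frame of tin between -0.005 and 0.075 m and z of cake2 in the frame of tin between -0.005 and 0.075 m and z of cake3 in the frame of tin between -0.005 and 0.075 m and z of cake4 in the frame of tin between -0.005 and 0.075 m and height (world z) of tray below 0.006 m and angle between tray's own z axis and vertical below 0.06 rad and contact force between the fingers and tray below 0.2 N and linear speed of tray below 0.02 m/s), for 0.2 s.
2. both lids, nested, sit on the tin with the inner lid fully home, and the post is let go (horizontal distance between inner_lid and tin below 0.008 m and z of inner_lid in the frame of tin between 0.0725 and 0.0775 m and angle between inner_lid's own z axis and vertical below 0.06 rad and z of outer_lid in the frame of inner_lid between 0.011 and 0.0175 m and horizontal distance between outer_lid and inner_lid below 0.01 m and contact force between the fingers and inner_lid below 0.2 N), for 0.2 s.
At the end, for the whole second after the job is handed in: Outer lid gripped, still, level within 0.25 rad, at least 65 mm above where it sat, clear of inner lid and tin; inner lid untouched, home on the upright tin (8 mm of centre, 2.5 mm of height, 0.06 rad of level); four cakes in the tin; tray flat and released on the counter (all of step 1 and horizontal distance between inner_lid and tin below 0.008 m and z of inner_lid in the frame of tin between 0.0725 and 0.0775 m and angle between inner_lid's own z axis and vertical below 0.06 rad and contact force between the fingers and inner_lid below 0.2 N and contact force between outer_lid and inner_lid below 0.1 N and contact force between outer_lid and tin below 0.1 N and z of outer_lid in the frame of tin above 0.154 m and angle between outer_lid's own z axis and vertical below 0.25 rad and contact force between the fingers and outer_lid above 1 N and linear speed of outer_lid below 0.03 m/s and angle between tin's own z axis and vertical below 0.05 rad and height (world z) of tin below 0.005 m); the arm keeps its last pose, push and grip.
It fails at once if the lids come apart anywhere but with the inner lid fully home on the tin ((z of outer_lid in the frame of inner_lid above 0.024 m or horizontal distance between outer_lid and inner_lid above 0.03 m) and not (horizontal distance between inner_lid and tin below 0.008 m and z of inner_lid in the frame of tin between 0.0725 and 0.0775 m and angle between inner_lid's own z axis and vertical below 0.06 rad)).
It fails at once if the inner lid is dropped onto the tin instead of lowered gently (horizontal distance between inner_lid and tin below 0.03 m and z of inner_lid in the frame of tin below 0.1 m and linear speed of inner_lid above 0.35 m/s).
It fails at once if a cake is touched by the fingers (contact force between the fingers and cake1 above 0.3 N or contact force between the fingers and cake2 above 0.3 N or contact force between the fingers and cake3 above 0.3 N or contact force between the fingers and cake4 above 0.3 N).
It fails at once if the tin is tipped (angle between tin's own z axis and vertical above 0.2 rad).
It fails at once if the ramekin, sign or tartlet is disturbed (distance of any of ramekin, sign, tartlet from where it was at the start of the episode above 0.02 m).
It also fails if it takes over 72 s, if anything falls off the work surface, if the arm or the gripper's body presses on something with over 40 N, if the wrist force passes 120 N, or if a joint passes its speed limit or range.

ROBOT

A 6-joint arm with a two-finger parallel gripper is mounted at the origin on the work surface. World frame = base frame: x ahead of the robot, y to its left, z up, the work surface at z = 0. Lengths are in m, angles in rad, forces in N, time in s.
With the tool pointing down it reaches from about 0.375 to 0.9 m from the base axis. Payload 3.1 kg.
Tool frame: the origin (TCP) lies midway between the tips of the shut fingers; the grasp point (between the pads) lies robot.grip_depth behind it (robot.grip_depth is the distance from the TCP to the grasp point, in m); z points along the fingers, y is the line along which they close (so a half turn about z gives the same grasp; the last joint's range is limited). The gripper opens to 87 mm and grips with 3 to 60 N. Pads are 19 mm wide; open, the fingers measure 117 mm over their backs; the gripper's body (75 mm by 190 mm) begins 51 mm behind the grasp point.
Start: joints at [0.926, 0.527, 1.433, -0, 1.181, -0.178], TCP at [0.281, 0.558, 0.223] pointing down, gripper open.
Joint ranges: [-3.08, 3.08], [-0.75, 2.2], [0.22, 2.44], [-1.43, 4.57], [0, 2.65], [-2.85, 2.85]. Speed limits (rad/s): [2.79, 2.79, 3.14, 3.14, 3.14, 3.14].

INTERFACE

Orientations are given as a unit quaternion [x, y, z, w].
In Python, from rig import robot gives the robot as it stands.
- The arm moves only by the shell command python3 -m creep 'ROWS' [OPENING] [FORCE]. ROWS is a JSON list of rows, 1 to 20 of them, each of 4 numbers: dx, dy, dz in m, then a turn about the tool's z in rad; each row shifts and turns the commanded pose from where the row before left it, along the tool's axes as they then stand; what a row does not reach is not made up. A row lasts 1/12 s, in which the tool goes at most 0.0417 m and 0.125 rad, less where a joint would pass 70% of its speed; a pose out of reach is approached as far as the arm can. OPENING is the finger opening in m, set as the command begins (- or left out keeps the last). The fingers move at their own pace and stop on an object; FORCE is the grip in N (left out, the last holds). Time passes only in rows, so rows that do not move let the fingers close. It prints the time, the measured TCP pose, the force, the opening and the grip force at its end. Input that does not fit is refused with a message, and nothing moves.
- robot.get_obs(): the state, without advancing time (a new reading comes with each control period).
- robot.camera(name): name is "side" or "top"; returns a dict with "img" (400x640x3 uint8, red, green, blue), "fx", "fy", "cx", "cy" (pixels), "k1" (the pictures are not rectified: a ray, as slopes to the right and down, at radius r is drawn at 1 + k1 r^2 times it, then the intrinsics apply), "xyz" and "attitude" of the camera in the world. Camera axes: x right, y down, z forward; pixel columns grow to the right and rows downward; lengths in m; the calibration is good to about 2 mm. A picture is of the moment at which its call begins. There is no depth.
- robot.hand_in(): hands the job in; it is judged then, once.
The state is a dict: "time": time; "q": joint angles; "joint_velocities": joint speeds; "joint_torque": joint torques, N m; "position": TCP position; "tool_rot": TCP orientation; "ft_force": force on the tool from outside, world axes, zero at the start; "moment": the same for the moment, N m; "grip_width": finger opening in m; "grip_force": force on a finger pad.
Only numpy, scipy, OpenCV 4.12 (cv2) and the standard library are available. Lean on these libraries where they do the work, as an engineer would, in place of code of your own. Each camera call takes 0.05 s, during which the arm holds its last target. There are 200 camera calls.

## Working session

There is one attempt and no reset: what is moved stays moved. The work goes in short steps, Python scripts to look and compute and a shell command to move; the robot and the scene stay as the last step left them, time stands still between calls to the robot, and variables do not carry over. Pictures are saved under pics/ and viewed, at most 10 in all, crops included, and the job is handed in when it is done.

```bash
ls; mkdir -p pics; python3 - <<'E'
from rig import robot
import cv2
print(robot.grip_depth, robot.get_obs())
for n in("top","side"):
    c=robot.camera(n); cv2.imwrite(f"pics/{n}0.png",c["img"][:,:,::-1]); print({k:v for k,v in c.items() if k!="img"})
E
```

```text
pics
0.0187 {'time': 0.0, 'q': array([ 9.26476183e-01,  5.28477308e-01,  1.43391353e+00, -3.87213167e-05,
        1.18139952e+00, -1.78489052e-01]), 'joint_velocities': array([-1.24468905e-03,  3.11760463e-05, -1.68315448e-04,  2.30689525e-04,
        3.89290697e-04, -4.52669777e-04]), 'joint_torque': array([-2.07718144e-04, -4.40035880e+01, -1.76592118e+01,  6.30984502e-02,
        5.80968847e-02, -1.47742462e-04]), 'position': array([0.28025213, 0.55781263, 0.22156123]), 'tool_rot': array([ 2.30808010e-01,  9.72998692e-01, -1.01432602e-03, -4.23019600e-04]), 'ft_force': array([-0.38262098, -0.19027606, -0.05832092]), 'moment': array([-0.06189032,  0.0271202 , -0.00839379]), 'grip_force': 0.0, 'grip_width': 0.08691068011125935}
{'fx': 376.5490531229693, 'fy': 376.5490531229693, 'cx': 319.16815693917056, 'cy': 198.54397488184728, 'k1': -0.051378269705449627, 'xyz': array([ 0.41452584, -0.10761649,  1.19665108]), 'attitude': array([ 0.70961609, -0.70249598,  0.04340412, -0.03256492])}
{'fx': 395.99485276859184, 'fy': 395.99485276859184, 'cx': 319.21157517279795, 'cy': 198.20582354495218, 'k1': -0.06172068796318426, 'xyz': array([ 0.50007449, -0.99572419,  0.58599809]), 'attitude': array([ 8.64570936e-01, -2.09282801e-02, -8.84181760e-05, -5.02074792e-01])}
```

View pics/top0.png

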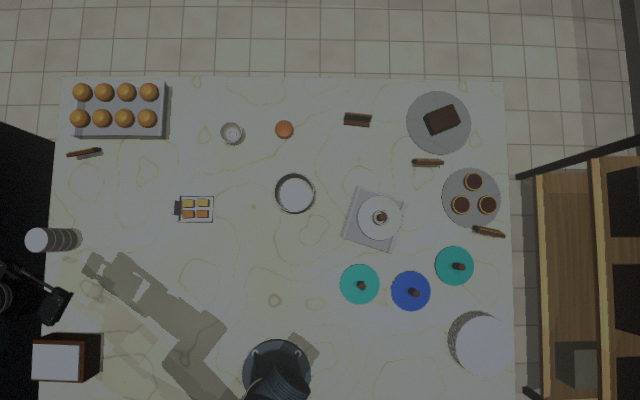

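View pics/side0.png

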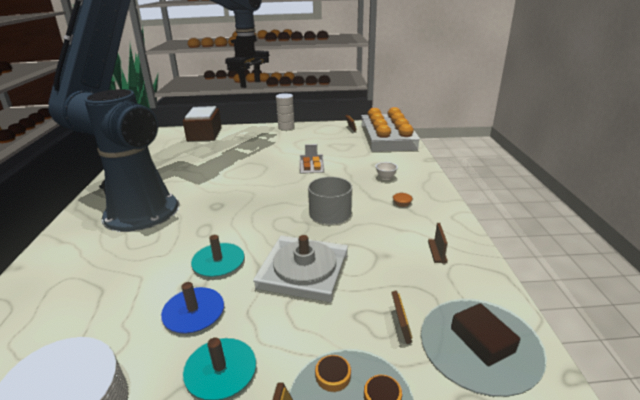

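Top picture: tray at about (196,208) with its tab to the left (178,208), tin mouth at (295,193), nested lids on the riser at (380,217). Blue and turquoise decoys are at (360,284), (410,291) and (454,265). In the side picture, tray (312,160), tin (330,200), lids (303,258).

```bash
cat > h.py <<'E'
import numpy as np, cv2
from scipy.spatial.transform import Rotation as R
from rig import robot
def ray(c,u,v):
    d=np.array([(u-c["cx"])/c["fx"],(v-c["cy"])/c["fy"]]); s=d.copy()
    for _ in range(20): s=d/(1+c["k1"]*(s@s))
    return R.from_quat(c["attitude"]).apply([*s,1.])
def at(c,u,v,z):
    r=ray(c,u,v); return c["xyz"]+r*(z-c["xyz"][2])/r[2]
def proj(c,p):
    q=R.from_quat(c["attitude"]).inv().apply(np.array(p)-c["xyz"]); s=q[:2]/q[2]
    s=s*(1+c["k1"]*(s@s)); return np.array([s[0]*c["fx"]+c["cx"],s[1]*c["fy"]+c["cy"]])
def crop(c,u,v,h,size=266):
    i=c["img"][max(v-h,0):v+h,max(u-h,0):u+h]
    i=cv2.resize(i,(size,size),interpolation=cv2.INTER_CUBIC)
    return cv2.convertScaleAbs(i,alpha=1.5)[:,:,::-1]
E
python3 - <<'E'
from h import *
t=robot.camera("top");s=robot.camera("side")
a=np.hstack([crop(t,196,208,27),crop(t,295,193,27),crop(t,376,219,40)])
b=np.hstack([crop(s,312,160,27),crop(s,330,200,34),crop(s,303,265,50)])
cv2.imwrite("pics/m1.png",np.vstack([a,b]))
for n,u,v,z in(("tray",196,208,0),("tab",178,208,.06),("tin",295,193,.085),("lid",380,217,.06),("ramekin",232,133,.04),("tart",284,129,.02),("sign",357,120,.05)): print(n,at(t,u,v,z).round(3))
E
```

```text
tray [0.509 0.267 0.   ]
tab [0.504 0.303 0.06 ]
tin [ 0.55  -0.052  0.085]
lid [ 0.483 -0.31   0.06 ]
ramekin [0.744 0.152 0.04 ]
tart [ 0.765 -0.01   0.02 ]
sign [ 0.788 -0.241  0.05 ]
```

View pics/m1.png

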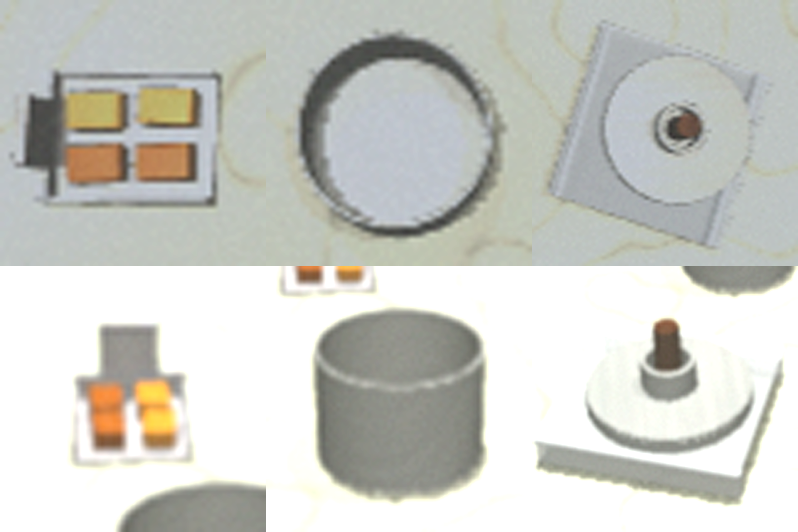

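The crops are clear: tray outline corners at crop (57,72), (220,74), (216,204), (50,203); tin rim circle centred at crop (398,136); lid plate (677,129), collar (680,128), post top (688,123); side post top (666,326).

```bash
python3 - <<'E'
from h import *
t=robot.camera("top");s=robot.camera("side")
f=lambda c,x,y,u,v,h,z:at(c,u-h+x*2*h/266,v-h+y*2*h/266,z)
P=[f(t,x,y,196,208,27,.016) for x,y in((57,72),(220,74),(216,204),(50,203))]
for p in P: print("corner",p.round(4))
print("mean",np.mean(P,0), "ydir ang",[np.degrees(np.arctan2(*(a-b)[[1,0]])) for a,b in((P[0],P[1]),(P[3],P[2]))], "xdir",[np.degrees(np.arctan2(*(a-b)[[1,0]])) for a,b in((P[0],P[3]),(P[1],P[2]))])
for x,y in((30,95),(23,166)): print("tabtop",f(t,x,y,196,208,27,.062).round(4))
for x,y in((101,325),(157,325)): print("tabtop side",f(s,x,y-266,312,160,27,.062).round(4))
for x,y in((77,462),(187,462)): print("lip side",f(s,x,y-266,312,160,27,.0).round(4))
print("tin top",f(t,132,136,295,193,27,.085).round(4))
print("tin side rim",f(s,399-266,349-266,330,200,34,.085).round(4))
print("plate",f(t,145,129,376,219,40,.048).round(4),"collar",f(t,148,128,376,219,40,.073).round(4),"post",f(t,156,123,376,219,40,.105).round(4))
print("post side",f(s,134,60,303,265,50,.105).round(4),"plate side",f(s,137,391-266,303,265,50,.048).round(4))
E
```

```text
corner [0.5465 0.313  0.016 ]
corner [0.5464 0.2078 0.016 ]
corner [0.4632 0.2072 0.016 ]
corner [0.4625 0.3135 0.016 ]
mean [0.50466131 0.2603686  0.016     ] ydir ang [np.float64(89.91626628147984), np.float64(90.35047371933432)] xdir [np.float64(-0.3359631515849307), np.float64(0.44406673371061667)]
tabtop [0.527  0.3127 0.062 ]
tabtop [0.4831 0.3149 0.062 ]
tabtop side [0.4878 0.3009 0.062 ]
tabtop side [0.5275 0.2973 0.062 ]
lip side [ 0.4684  0.2075 -0.    ]
lip side [0.5435 0.2015 0.    ]
tin top [ 0.5485 -0.0516  0.085 ]
tin side rim [ 0.5521 -0.0613  0.085 ]
plate [ 0.4813 -0.3104  0.048 ] collar [ 0.4807 -0.3087  0.073 ] post [ 0.4833 -0.3101  0.105 ]
post side [ 0.4813 -0.3169  0.105 ] plate side [ 0.4813 -0.3268  0.048 ]
```

```bash
python3 -m creep '[[0, 0, 0, 0.1228], [0, 0, 0, 0.1228], [0, 0, 0, 0.1228], [0, 0, 0, 0.1228], [0, 0, 0, 0.1228], [0, 0, 0, 0.1228], [0, 0, 0, 0.1228], [0, 0, 0, 0.1228], [0, 0, 0, 0.1228]]' 0.087 && python3 -m creep '[[-0.0205, 0.0187, 0.0075, 0], [-0.0205, 0.0187, 0.0075, 0], [-0.0205, 0.0187, 0.0075, 0], [-0.0205, 0.0187, 0.0075, 0], [-0.0205, 0.0187, 0.0075, 0], [-0.0205, 0.0187, 0.0075, 0], [-0.0205, 0.0187, 0.0075, 0], [-0.0205, 0.0187, 0.0075, 0], [-0.0205, 0.0187, 0.0075, 0], [-0.0205, 0.0187, 0.0075, 0], [-0.0205, 0.0187, 0.0075, 0], [-0.0205, 0.0187, 0.0075, 0], [0, 0, 0, 0], [0, 0, 0, 0]]'; python3 -c "
from h import *
o=robot.get_obs();print(o['position'],R.from_quat(o['tool_rot']).as_matrix().round(3),o['q'].round(2))"
```

```text
time: 1.05
position: [0.2806, 0.5584, 0.2225]
tool_rot: [0.709, 0.705, -0.0, 0.0]
ft_force: [0.7, 0.4, -0.3]
grip_width: 0.0871
grip_force: 0.0
time: 2.22
position: [0.5058, 0.3111, 0.132]
tool_rot: [0.708, 0.706, -0.0, -0.0]
ft_force: [-0.7, 0.6, -0.0]
grip_width: 0.0868
grip_force: 0.0
[0.5058465  0.31109742 0.13198972] [[ 0.003  1.    -0.001]
 [ 1.    -0.003 -0.   ]
 [-0.    -0.001 -1.   ]] [0.36 0.6  1.59 0.   0.95 0.37]
```

```bash
python3 -m creep '[[0, 0, 0.022, 0], [0, 0, 0.022, 0], [0, 0, 0.022, 0], [0, 0, 0.022, 0], [0, 0, 0, 0], [0, 0, 0, 0]]' && python3 -m creep '[[0, 0, 0, 0], [0, 0, 0, 0], [0, 0, 0, 0], [0, 0, 0, 0], [0, 0, 0, 0], [0, 0, 0, 0], [0, 0, 0, 0], [0, 0, 0, 0]]' 0 60 && python3 -m creep '[[0, 0, -0.005, 0], [0, 0, -0.005, 0], [0, 0, -0.01, 0], [0, 0, 0, 0], [0, 0, 0, 0]]'; python3 - <<'E'
from h import *
t=robot.camera("top");s=robot.camera("side")
cv2.imwrite("pics/m2.png",np.hstack([crop(t,196,208,40,390),crop(s,312,160,40,390)]))
E
```

```text
time: 2.72
position: [0.5035, 0.3129, 0.044]
tool_rot: [0.707, 0.707, -0.001, -0.001]
ft_force: [-0.3, -0.3, 0.3]
grip_width: 0.0868
grip_force: 0.0
time: 3.38
position: [0.5051, 0.3123, 0.0447]
tool_rot: [0.707, 0.707, 0.0, 0.0]
ft_force: [-0.6, 0.6, 0.7]
grip_width: 0.0433
grip_force: 60.0
time: 3.8
position: [0.5057, 0.3127, 0.0655]
tool_rot: [0.707, 0.707, 0.001, 0.0]
ft_force: [1.0, 0.7, -2.6]
grip_width: 0.0432
grip_force: 60.0
```

View pics/m2.png

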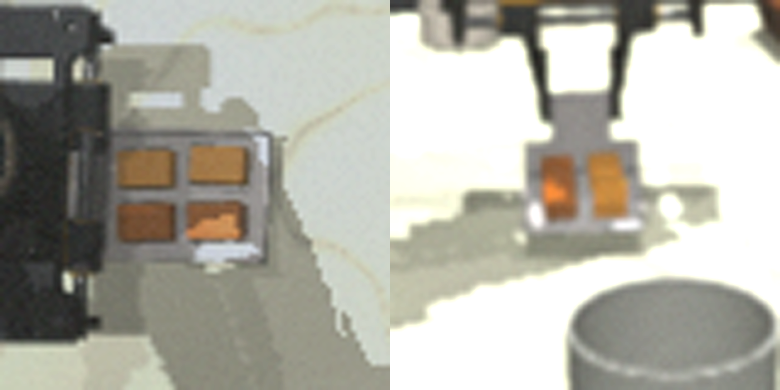

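The tray is lifted level, with all four cakes still on it in the side crop. Gripping across the tab's width makes the finger line a hinge along the tray's x, so loosening the grip will let the lip swing down. I'll carry it over the tin first.

```bash
python3 -m creep '[[0, 0, -0.015, 0], [0, 0, -0.03, 0], [0, 0, -0.03, 0], [0, 0, -0.03, 0], [0, 0, -0.0295, 0], [0, 0, -0.01, 0], [-0.005, 0, 0, 0], [-0.01, 0.0015, 0, 0], [-0.015, 0.003, 0, 0], [-0.02, 0.003, 0, 0], [-0.025, 0.003, 0, 0], [-0.03, 0.004, 0, 0], [-0.03, 0.004, 0, 0], [-0.03, 0.005, 0, 0], [-0.03, 0.004, 0, 0], [-0.03, 0.004, 0, 0], [-0.025, 0.004, 0, 0], [-0.02, 0.004, 0, 0], [-0.02, 0.0025, 0, 0], [-0.0137, 0.001, 0, 0]]' && python3 -m creep '[[0, 0, 0, 0], [0, 0, 0, 0], [0, 0, 0, 0], [0, 0, 0, 0]]' - 30; python3 - <<'E'
from h import *
t=robot.camera("top");s=robot.camera("side");o=robot.get_obs()['position'];print(o)
cv2.imwrite("pics/m3.png",np.hstack([crop(t,290,190,50,390),crop(s,320,165,60,390)]))
E
```

```text
time: 5.57
position: [0.5462, 0.0061, 0.2062]
tool_rot: [0.708, 0.706, -0.002, -0.002]
ft_force: [1.0, 0.5, -3.1]
grip_width: 0.043
grip_force: 60.0
time: 5.9
position: [0.5472, 0.0097, 0.2085]
tool_rot: [0.707, 0.707, -0.0, -0.001]
ft_force: [0.5, -0.8, -2.1]
grip_width: 0.0433
grip_force: 30.0
[0.54759116 0.00977832 0.20891106]
```

View pics/m3.png

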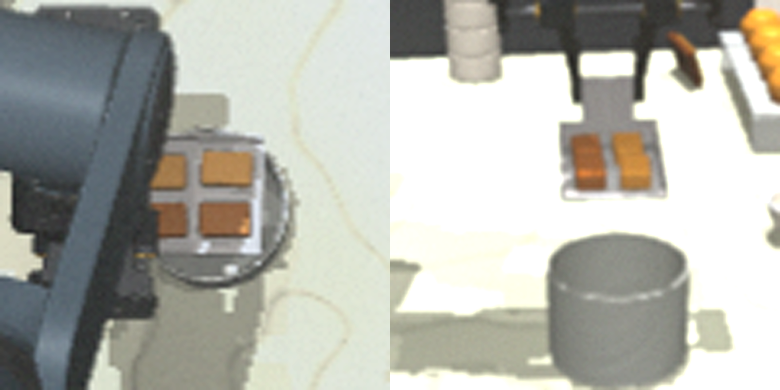

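```bash
cat > m.py <<'E'
from h import *
s=robot.camera("side");o=robot.get_obs()
h=cv2.cvtColor(s["img"],cv2.COLOR_RGB2HSV)[120:230,280:360]
k=(h[:,:,0]>5)&(h[:,:,0]<25)&(h[:,:,1]>120)
y,x=np.nonzero(k);print("cakepx",len(y),x.mean()+280 if len(x) else 0,y.mean()+120 if len(y) else 0,"M",o["moment"].round(3))
E
python3 m.py
python3 -m creep '[[0, 0, 0, 0], [0, 0, 0, 0], [0, 0, 0, 0]]' - 15 >/dev/null; python3 m.py
python3 -m creep '[[0, 0, 0, 0], [0, 0, 0, 0], [0, 0, 0, 0]]' - 10 >/dev/null; python3 m.py
python3 -m creep '[[0, 0, 0, 0], [0, 0, 0, 0], [0, 0, 0, 0]]' - 7 >/dev/null; python3 m.py
```

```text
cakepx 284 328.3767605633803 153.4049295774648 M [ 0.011  0.083 -0.001]
cakepx 370 328.1945945945946 156.77567567567567 M [0.048 0.07  0.015]
cakepx 259 328.9034749034749 175.34362934362935 M [-0.098  0.028  0.005]
cakepx 17 335.7647058823529 163.94117647058823 M [-0.027 -0.002  0.003]
```

```bash
python3 - <<'E'
from h import *
t=robot.camera("top");s=robot.camera("side");o=robot.get_obs();print(o['position'],o['ft_force'],o['grip_width'],o['grip_force'])
cv2.imwrite("pics/m4.png",np.hstack([crop(t,290,190,50,390),crop(s,320,165,60,390)]))
E
```

```text
[0.54800844 0.00860584 0.20911329] [-0.09455779 -0.32424921 -1.45608264] 0.04375509770269863 6.999970301985741
```

View pics/m4.png

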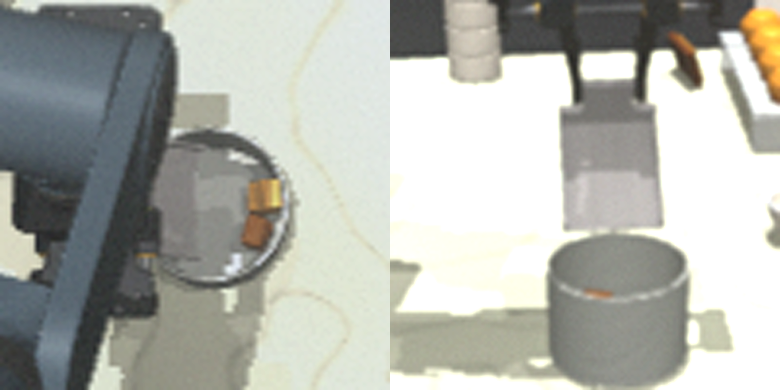

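The tray hangs steeply and is empty, and at least two cakes are visible in the tin. I'll grip firmly and carry the tray back.

```bash
python3 -m creep '[[0, 0, 0, 0], [0, 0, 0, 0], [0, 0, -0.02, 0], [0.01, 0, 0, 0], [0.02, -0.004, 0, 0], [0.03, -0.005, 0, 0], [0.03, -0.006, 0, 0], [0.03, -0.006, 0, 0], [0.03, -0.006, 0, 0], [0.03, -0.006, 0, 0], [0.026, -0.005, 0, 0], [0.02, -0.005, 0, 0], [0.01, 0, 0, 0], [0, 0, 0.02, 0], [0, 0, 0.03, 0], [0, 0, 0.03, 0], [0, 0, 0.015, 0], [0, 0, 0, 0], [0, 0, 0, 0]]' - 60; python3 - <<'E'
from h import *
t=robot.camera("top");s=robot.camera("side");o=robot.get_obs();p=o['position']
print(proj(s,[.505,p[1]-.0375,p[2]-.103]), proj(s,[.505,p[1],p[2]]))
cv2.imwrite("pics/m5.png",np.hstack([crop(t,295,193,27,390),crop(s,312,160,40,390)]))
E
```

```text
time: 8.63
position: [0.5048, 0.2444, 0.1332]
tool_rot: [0.707, 0.707, -0.001, -0.0]
ft_force: [0.1, -0.7, -1.1]
grip_width: 0.0429
grip_force: 60.0
[311.17526299 163.75381062] [309.99793426 130.49632527]
```

View pics/m5.png

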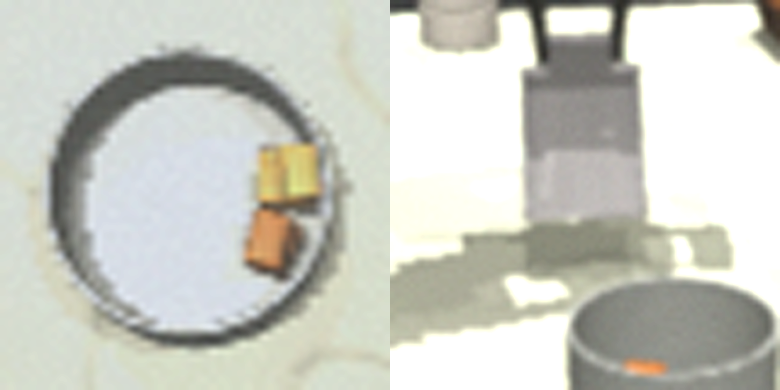

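The tin holds a pile of end-standing cakes at its -y side, around crop (285,175) yellow and (268,240) orange. Its height matters for the lid, so I'll check it after laying the tray flat.

```bash
python3 -m creep '[[0, 0, 0.014, 0], [0, 0, 0.014, 0], [0, 0, 0, 0], [0.0125, 0, 0.005, 0], [0.0125, 0, 0.005, 0], [0.0087, 0, 0.0057, 0], [0.0086, 0, 0.0057, 0], [0.0075, 0, 0.0071, 0], [0.0075, 0, 0.0071, 0], [0.006, 0, 0.008, 0], [0.006, 0, 0.0085, 0], [0.005, 0, 0.009, 0], [0, 0, 0, 0], [0, 0, 0, 0]]' - 6; python3 - <<'E'
from h import *
t=robot.camera("top");s=robot.camera("side")
cv2.imwrite("pics/m6.png",np.hstack([crop(s,330,195,22,390),crop(s,312,160,30,390)]))
E
```

```text
time: 9.9
position: [0.5043, 0.3188, 0.0439]
tool_rot: [0.707, 0.707, -0.001, -0.0]
ft_force: [-0.7, -1.1, -1.4]
grip_width: 0.0437
grip_force: 6.0
```

View pics/m6.png

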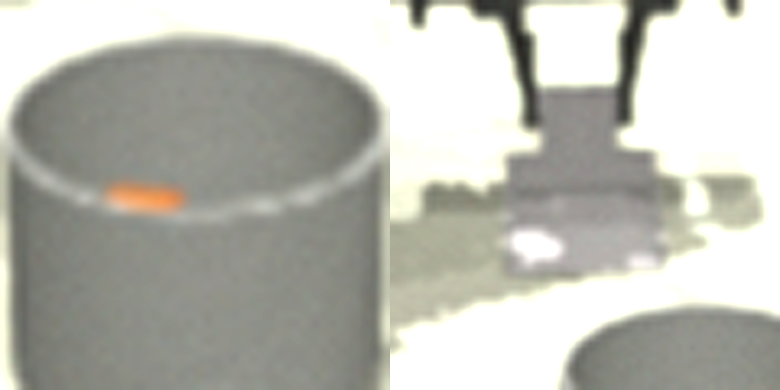

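```bash
python3 -m creep '[[0, 0, 0.002, 0], [0, 0, 0.002, 0], [0, 0, 0, 0]]' >/dev/null;  python3 -m creep '[[0, 0, 0, 0], [0, 0, 0, 0], [0, 0, 0, 0], [0, 0, 0, 0], [0, 0, -0.01, 0], [0, 0, -0.03, 0], [0, 0, -0.03, 0], [0, 0, -0.03, 0], [0, 0, -0.03, 0]]' 0.087; python3 - <<'E'
from h import *
t=robot.camera("top");s=robot.camera("side")
def tri(a,b):
    p,q=t["xyz"],s["xyz"];r,w=ray(t,*a),ray(s,*b);k=np.linalg.lstsq(np.c_[r,-w],q-p,rcond=None)[0]
    return p+k[0]*r,q+k[1]*w
print(tri((304.7,198.5),(324.4,194.4)))
# check of side/top bias: rim near point
print("near rim proj side",proj(s,[.549,-.113,.085]),"top rim right",proj(t,[.549,-.113,.085]))
for z in(.04,.06,.076):print(z,at(t,304.7,198.5,z).round(4),at(s,324.4,193.6,z).round(4))
cv2.imwrite("pics/m7.png",np.hstack([crop(t,295,193,24,390),crop(s,312,165,45,390)]))
E
```

```text
time: 11.0
position: [0.5048, 0.3189, 0.1729]
tool_rot: [0.707, 0.707, 0.0, -0.0]
ft_force: [0.4, 0.1, -0.1]
grip_width: 0.0861
grip_force: 0.0
(array([ 0.53536873, -0.08092939,  0.07446537]), array([ 0.53604194, -0.08091513,  0.0745382 ]))
near rim proj side [329.97934078 196.74428168] top rim right [315.47123217 193.67949175]
0.04 [ 0.5391 -0.0801  0.04  ] [ 0.5387 -0.0145  0.04  ]
0.06 [ 0.5369 -0.0806  0.06  ] [ 0.5373 -0.0504  0.06  ]
0.076 [ 0.5352 -0.081   0.076 ] [ 0.5361 -0.0792  0.076 ]
```

View pics/m7.png

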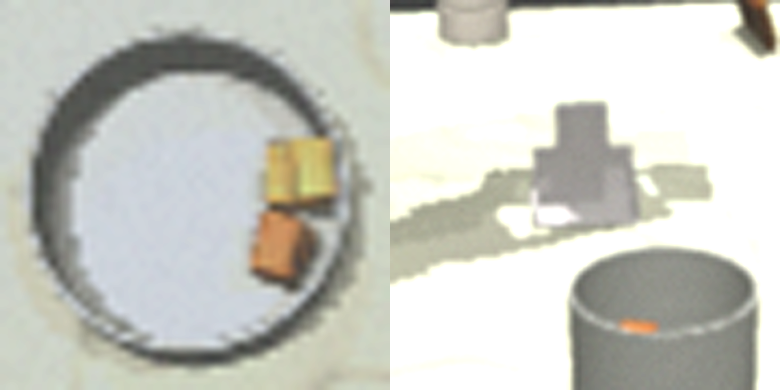

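The tray lies flat and released. The orange stack's top triangulates to about 75 mm, so it is two cakes standing on end and could just hold the plug up. I'll pinch the tin wall on the empty +y side and jerk the tin to topple the stack inward.

```bash
python3 -m creep '[[0, 0, 0, -0.1208], [0, 0, 0, -0.1208], [0, 0, 0, -0.1208], [0, 0, 0, -0.1208], [0, 0, 0, -0.1208], [0, 0, 0, -0.1208], [0, 0, 0, -0.1208], [0, 0, 0, -0.1208], [0, 0, 0, -0.1208], [0, 0, 0, -0.1208], [0, 0, 0, -0.1208], [0, 0, 0, -0.1208], [0, 0, 0, -0.1214]]' 0.03 20 >/dev/null; python3 -m creep '[[-0.0037, -0.0261, 0, 0], [-0.0037, -0.0261, 0, 0], [-0.0037, -0.0261, 0, 0], [-0.0037, -0.0261, 0, 0], [-0.0037, -0.0261, 0, 0], [-0.0037, -0.0261, 0, 0], [-0.0037, -0.0261, 0, 0], [-0.0037, -0.0261, 0, 0], [-0.0037, -0.0261, 0, 0], [-0.0037, -0.0261, 0, 0], [-0.0037, -0.0261, 0, 0], [-0.0033, -0.0264, 0, 0], [0, 0, 0, 0], [0, 0, 0, 0]]'; python3 -c "
from h import *
print(R.from_quat(robot.get_obs()['tool_rot']).as_matrix().round(3))"
```

```text
time: 13.35
position: [0.5488, 0.0043, 0.1706]
tool_rot: [0.001, 1.0, 0.0, -0.0]
ft_force: [-0.7, 0.4, 0.0]
grip_width: 0.0299
grip_force: 0.0
[[-1.     0.003 -0.001]
 [ 0.003  1.     0.   ]
 [ 0.001  0.    -1.   ]]
```

```bash
python3 -m creep '[[0, 0, 0.03, 0], [0, 0, 0.03, 0], [0, 0, 0.02, 0], [0, 0, 0.02, 0], [0, 0, 0, 0], [0, 0, 0, 0]]' && python3 -m creep '[[0, 0, 0, 0], [0, 0, 0, 0], [0, 0, 0, 0], [0, 0, 0, 0], [0, 0, 0, 0]]' 0 40 && python3 -m creep '[[0, 0.008, 0, 0], [0, 0.02, 0, 0], [0, 0.02, 0, 0], [0, 0.01, 0, 0], [0, 0, 0, 0], [0, 0, 0, 0], [0, -0.04, 0, 0], [0, -0.02, 0, 0], [0, 0, 0, 0], [0, 0, 0, 0]]'; python3 - <<'E'
from h import *
t=robot.camera("top");s=robot.camera("side")
cv2.imwrite("pics/m8.png",np.hstack([crop(t,295,193,27,390),crop(s,330,200,34,390)]))
E
```

```text
time: 13.85
position: [0.5477, 0.0068, 0.0701]
tool_rot: [-0.001, 1.0, 0.0, -0.002]
ft_force: [0.6, 0.7, 0.9]
grip_width: 0.0301
grip_force: 0.0
time: 14.27
position: [0.5497, 0.0066, 0.072]
tool_rot: [0.001, 1.0, 0.001, 0.001]
ft_force: [2.0, 6.4, 4.2]
grip_width: 0.0052
grip_force: 3.2
time: 15.1
position: [0.5501, 0.0012, 0.072]
tool_rot: [0.0, 1.0, -0.001, 0.001]
ft_force: [0.5, -5.6, 5.7]
grip_width: 0.0029
grip_force: 40.0
```

View pics/m8.png

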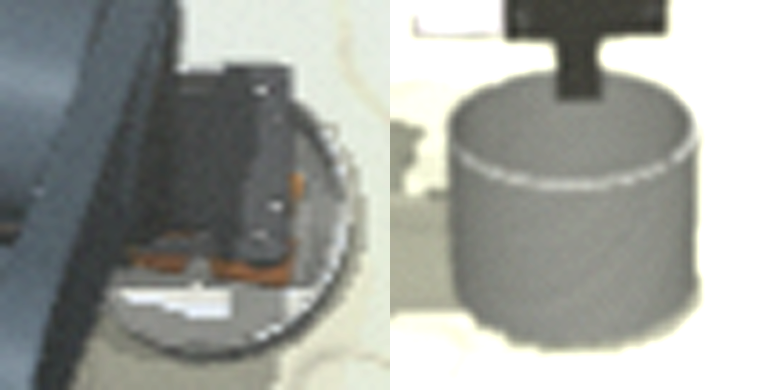

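The stack has collapsed: cakes now lie on the tin floor and nothing shows above the rim. Releasing the tin and moving over the post.

```bash
python3 -m creep '[[0, 0, 0, 0], [0, 0, 0, 0], [0, 0, 0, 0], [0, 0, -0.02, 0], [0, 0, -0.03, 0], [0, 0, -0.03, 0], [0, 0, -0.03, 0], [0, 0, 0, 0]]' 0.03 >/dev/null; python3 -m creep '[[0.004, -0.018, 0, 0], [0.004, -0.018, 0, 0], [0.004, -0.018, 0, 0], [0.004, -0.018, 0, 0], [0.004, -0.018, 0, 0], [0.004, -0.018, 0, 0], [0.004, -0.018, 0, 0], [0.004, -0.018, 0, 0], [0.004, -0.018, 0, 0], [0.004, -0.018, 0, 0], [0.004, -0.018, 0, 0], [0.004, -0.018, 0, 0], [0.004, -0.018, 0, 0], [0.004, -0.018, 0, 0], [0.004, -0.018, 0, 0], [0.004, -0.018, 0, 0], [0.0045, -0.018, 0, 0], [0, -0.006, 0, 0], [0, 0, 0, 0], [0, 0, 0, 0]]' 0.06 ; python3 - <<'E'
from h import *
t=robot.camera("top");s=robot.camera("side")
a=crop(t,295,193,30,399);b=crop(s,330,200,34,399)
cv2.imwrite("pics/m9.png",np.hstack([a,b]))
E
```

```text
time: 17.53
position: [0.4803, -0.3076, 0.1803]
tool_rot: [0.0, 1.0, 0.001, -0.0]
ft_force: [-0.6, 0.4, -1.5]
grip_width: 0.0601
grip_force: 0.0
```

View pics/m9.png

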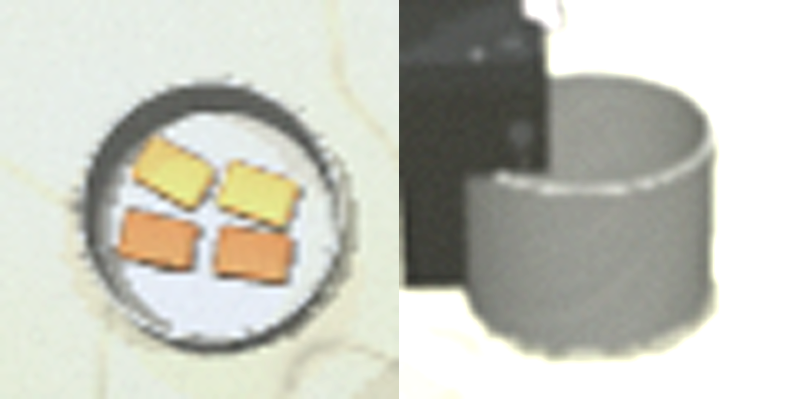

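All four cakes now lie flat in the tin, whose rim is centred at about crop (214,217). Next I'll refine the tin centre with an ellipse fit.

```bash
python3 - <<'E'
from h import *
t=robot.camera("top")
g=cv2.GaussianBlur(cv2.cvtColor(t["img"],cv2.COLOR_RGB2GRAY),(3,3),0)
c=np.array([297.2,195.6]);pts=[]
gf=g.astype(np.float32)
for a in np.linspace(0,2*np.pi,120,endpoint=False):
    r=np.arange(16,24.5,.25);x=(c[0]+r*np.cos(a)).astype(np.float32)[None];y=(c[1]+r*np.sin(a)).astype(np.float32)[None]
    l=cv2.remap(gf,x,y,cv2.INTER_LINEAR)[0];d=np.gradient(l);i=np.argmax(np.where(r>18.5,d,-9))
    if d[i]>1.5: pts.append((x[0,i],y[0,i]))
e=cv2.fitEllipse(np.array(pts,np.float32));print(len(pts),e,at(t,*e[0],.085),robot.get_obs()["position"])
E
```

```text
120 ((297.13555908203125, 195.65098571777344), (39.70271682739258, 41.85736083984375), 130.24911499023438) [ 0.54249831 -0.05860835  0.085     ] [ 0.48055181 -0.30703323  0.18069473]
```

```bash
python3 -m creep '[[-0.001, -0.0035, 0, 0], [0, 0, 0.03, 0], [0, 0, 0.03, 0], [0, 0, 0.025, 0], [0, 0, 0.0167, 0], [0, 0, 0, 0], [0, 0, 0, 0]]' && python3 -m creep '[[0, 0, 0, 0], [0, 0, 0, 0], [0, 0, 0, 0], [0, 0, 0, 0], [0, 0, 0, 0], [0, 0, 0, 0], [0, 0, 0, 0]]' 0 50 && python3 -m creep '[[0, 0, -0.005, 0], [0, 0, -0.005, 0], [0, 0, -0.01, 0], [0, 0, -0.02, 0], [0, 0, -0.03, 0], [0, 0, -0.03, 0], [0, 0, -0.01, 0], [0, 0, 0, 0], [0, 0, 0, 0]]'
```

```text
time: 18.27
position: [0.4814, -0.3114, 0.0787]
tool_rot: [-0.0, 1.0, 0.001, -0.001]
ft_force: [-0.0, -0.2, 0.9]
grip_width: 0.0605
grip_force: 0.0
time: 18.85
position: [0.4815, -0.3119, 0.0795]
tool_rot: [0.0, 1.0, 0.0, 0.0]
ft_force: [0.9, -0.9, 3.2]
grip_width: 0.0213
grip_force: 26.5
time: 19.6
position: [0.4813, -0.3118, 0.1893]
tool_rot: [-0.0, 1.0, -0.0, 0.0]
ft_force: [-0.5, 1.1, -3.2]
grip_width: 0.0205
grip_force: 50.0
```

```bash
python3 -m creep '[[0, 0.005, 0, 0], [-0.002, 0.01, 0, 0], [-0.004, 0.015, 0, 0], [-0.005, 0.02, 0, 0], [-0.005, 0.02, 0, 0], [-0.005, 0.02, 0, 0], [-0.005, 0.02, 0, 0], [-0.005, 0.02, 0, 0], [-0.005, 0.02, 0, 0], [-0.005, 0.02, 0, 0], [-0.005, 0.02, 0, 0], [-0.005, 0.02, 0, 0], [-0.004, 0.0182, 0, 0], [-0.004, 0.015, 0, 0], [-0.0022, 0.01, 0, 0], [0, 0, 0, 0], [0, 0, 0, 0], [0, 0, 0, 0]]'; python3 - <<'E'
from h import *
t=robot.camera("top");s=robot.camera("side");o=robot.get_obs()["position"];print(o,proj(s,[.5425,-.0586,.085]),proj(s,o))
cv2.imwrite("pics/m10.png",np.hstack([crop(t,296,194,40,390),crop(s,326,185,60,390)]))
E
```

```text
time: 21.1
position: [0.5424, -0.059, 0.1889]
tool_rot: [-0.0, 1.0, -0.0, -0.0]
ft_force: [0.0, -0.3, -3.8]
grip_width: 0.0211
grip_force: 50.0
[ 0.54257291 -0.05961535  0.18913677] [326.35100578 186.86578196] [325.89559391 151.08008648]
```

View pics/m10.png

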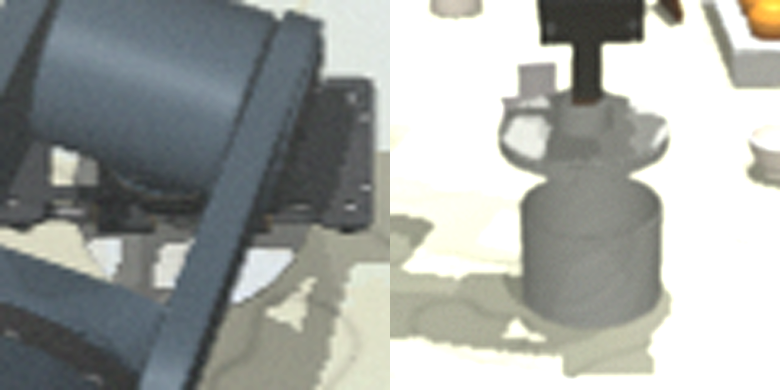

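The lids hang level above the tin. They look about 2 px left of it in the side view, so I'll measure both silhouettes numerically.

```bash
python3 - <<'E'
from h import *
s=robot.camera("side");o=robot.get_obs()["position"]
g=cv2.cvtColor(s["img"],cv2.COLOR_RGB2GRAY).astype(float)
def edges(v):
    l=g[v,280:375]; d=np.gradient(cv2.GaussianBlur(l[None],(5,1),0)[0]); a=280+np.argmin(d[:47]); b=280+47+np.argmax(d[47:]); return a,b
for v in(164,166,168,190,195,200,205,210): print(v,edges(v),g[v,edges(v)[0]-3:edges(v)[0]+4].astype(int),g[v,edges(v)[1]-3:edges(v)[1]+4].astype(int))
for z in(.03,.05,.07): # silhouette of tin, expected for X=.5425
    print(z,[proj(s,[.5425+k*.06,-.0586,z]).round(1) for k in(-1,1)])
zp=o[2]-.049+.016
print([proj(s,[o[0]+k*.069,o[1],zp]).round(1) for k in(-1,1)])
E
```

```text
164 (np.int64(299), np.int64(349)) [212 211 193 136  95  95 121] [107 109 119 146 162 167 186]
166 (np.int64(298), np.int64(347)) [211 212 211 192 136 105 130] [108 105 106 119 149 170 162]
168 (np.int64(298), np.int64(352)) [208 209 210 189 129 104 132] [145 110 114 168 206 212 211]
190 (np.int64(305), np.int64(350)) [195 191 188 163  96  68  71] [ 76  83 111 168 203 209 207]
195 (np.int64(306), np.int64(349)) [202 198 174 109  73  75  81] [ 87  82  84 127 184 208 210]
200 (np.int64(306), np.int64(349)) [202 201 183 126  80  73  78] [ 87  82  86 126 186 210 212]
205 (np.int64(306), np.int64(349)) [161 160 150 108  77  73  79] [ 88  81  83 126 187 212 213]
210 (np.int64(288), np.int64(349)) [146 166 158 131 121 118 114] [ 86  79  89 147 205 213 210]
0.03 [array([304.8, 205.3]), array([348.3, 203.7])]
0.05 [array([304.5, 199. ]), array([348.4, 197.4])]
0.07 [array([304.2, 192.6]), array([348.6, 191. ])]
[array([299.5, 163.8]), array([352.6, 162. ])]
```

```bash
python3 -m creep '[[-0.003, 0.001, 0.01, 0], [0, 0, 0.015, 0], [0, 0, 0.012, 0], [0, 0, 0.008, 0], [0, 0, 0.004, 0], [0, 0, 0.003, 0], [0, 0, 0.003, 0], [0, 0, 0.003, 0], [0, 0, 0.002, 0], [0, 0, 0.002, 0], [0, 0, 0, 0], [0, 0, 0, 0]]' && python3 -m creep '[[0, 0, 0.001, 0], [0, 0, 0.001, 0], [0, 0, 0.001, 0], [0, 0, 0, 0], [0, 0, 0, 0]]'
```

```text
time: 22.25
position: [0.5458, -0.0578, 0.1274]
tool_rot: [-0.0, 1.0, -0.0, 0.0]
ft_force: [0.1, 0.0, -4.2]
grip_width: 0.0211
grip_force: 50.0
time: 22.67
position: [0.5459, -0.0579, 0.1246]
tool_rot: [-0.0, 1.0, -0.0, 0.0]
ft_force: [-0.2, 0.5, -0.7]
grip_width: 0.0209
grip_force: 50.0
```

```bash
python3 -m creep '[[0, 0, 0.001, 0], [0, 0, 0.0005, 0], [0, 0, 0, 0], [0, 0, 0, 0]]' && python3 -m creep '[[0, 0, 0, 0], [0, 0, 0, 0], [0, 0, 0, 0], [0, 0, 0, 0], [0, 0, 0, 0], [0, 0, 0, 0], [0, 0, 0, 0], [0, 0, 0, 0]]' 0.08 && python3 - <<'E'
from h import *
s=robot.camera("side")
g=cv2.cvtColor(s["img"],cv2.COLOR_RGB2GRAY).astype(float)
for v in(180,182,184,186,188,200,205):
    l=g[v,280:375]; d=np.gradient(cv2.GaussianBlur(l[None],(5,1),0)[0]);print(v,280+np.argmin(d[:47]),327+np.argmax(d[47:]))
for z,r in((.089+.004,.069),(.077,.066)): print(z,[proj(s,[.5459+k*r,-.0579,z]).round(1) for k in(-1,1)], proj(s,[.5459,-.0579-r,z]).round(1))
print(g[175:205,327].astype(int), robot.get_obs()["position"])
E
```

```text
time: 23.0
position: [0.5459, -0.0579, 0.1245]
tool_rot: [-0.0, 1.0, -0.0, 0.0]
ft_force: [-1.9, 0.6, 9.1]
grip_width: 0.0213
grip_force: 50.0
time: 23.67
position: [0.5457, -0.0578, 0.1226]
tool_rot: [0.0, 1.0, 0.0, -0.0]
ft_force: [0.2, -0.3, -0.4]
grip_width: 0.0662
grip_force: 0.0
180 305 342
182 303 351
184 302 352
186 301 349
188 301 348
200 306 349
205 306 349
0.093 [array([301.8, 185. ]), array([353.3, 183.2])] [329.1 196.7]
0.077 [array([303.2, 190.2]), array([352. , 188.4])] [329.  201.6]
[42 43 45 44 45 42 46 70 92 97 96 96 95 92 86 82 81 81 78 79 81 80 86 94
 93 94 94 93 94 94] [ 0.54570732 -0.05783408  0.12263825]
```

The lids are seated: contact built to 9 N at the expected height, and the plate sits where predicted. Next, the collar.

```bash
python3 -m creep '[[0, 0, 0, 0], [0, 0, 0, 0], [0, 0, 0.008, 0], [0, 0, 0.008, 0], [0, 0, 0.006, 0], [0, 0, 0.004, 0], [0, 0, 0, 0], [0, 0, 0, 0]]' 0.085 && python3 -m creep '[[0, 0, 0, 0], [0, 0, 0, 0], [0, 0, 0, 0], [0, 0, 0, 0], [0, 0, 0, 0], [0, 0, 0, 0], [0, 0, 0, 0], [0, 0, 0, 0]]' 0 25
```

```text
time: 24.38
position: [0.5454, -0.0578, 0.0962]
tool_rot: [0.0, 1.0, 0.0, -0.001]
ft_force: [0.4, -1.2, 0.1]
grip_width: 0.0845
grip_force: 0.0
time: 25.05
position: [0.5457, -0.0577, 0.0969]
tool_rot: [0.0, 1.0, 0.0, 0.0]
ft_force: [-0.5, -0.1, 0.9]
grip_width: 0.0456
grip_force: 25.0
```

```bash
python3 -m creep '[[0, 0, -0.002, 0], [0, 0, -0.004, 0], [0, 0, -0.006, 0], [0, 0, -0.008, 0], [0, 0, -0.01, 0], [0, 0, -0.01, 0], [0, 0, -0.01, 0], [0, 0, -0.01, 0], [0, 0, -0.01, 0], [0, 0, -0.008, 0], [0, 0, -0.004, 0], [0, 0, -0.003, 0], [0, 0, 0, 0], [0, 0, 0, 0], [0, 0, 0, 0], [0, 0, 0, 0], [0, 0, 0, 0], [0, 0, 0, 0]]'; python3 - <<'E'
from h import *
s=robot.camera("side");o=robot.get_obs();g=cv2.cvtColor(s["img"],cv2.COLOR_RGB2GRAY).astype(float)
print(o["position"],o["ft_force"],o["grip_force"])
for v in(148,150,152,154,156,184,186,188,200):
    l=g[v,280:375]; d=np.gradient(cv2.GaussianBlur(l[None],(5,1),0)[0]);print(v,280+np.argmin(d[:47]),327+np.argmax(d[47:]))
for z,r in((.178,.069),(.089,.062)): print([proj(s,[.5457+k*r,-.0577,z]).round(1) for k in(-1,1)])
h=cv2.cvtColor(s["img"],cv2.COLOR_RGB2HSV)[150:190,300:355]
k=(h[:,:,0]<20)&(h[:,:,1]>90);y,x=np.nonzero(k);print("post px",len(x),x.mean()+300 if len(x) else 0,(y.min()+150,y.max()+150) if len(y) else 0,"expect post top",proj(s,[.5457,-.0577,.15]))
E
```

```text
time: 26.55
position: [0.5455, -0.0578, 0.1814]
tool_rot: [0.0, 1.0, 0.0, -0.0]
ft_force: [-0.2, 0.2, -1.8]
grip_width: 0.0457
grip_force: 25.0
[ 0.54562334 -0.05781158  0.1814801 ] [-0.59733973 -0.33131113 -1.54588959] 24.999623803887516
148 305 340
150 305 342
152 303 348
154 301 352
156 300 349
184 306 349
186 305 350
188 304 350
200 306 349
[array([300.3, 155.7]), array([353.9, 153.9])]
[array([304.4, 186.2]), array([350.6, 184.5])]
post px 1 326.0 (np.int64(175), np.int64(175)) expect post top [327.25168195 164.65639458]
```

```bash
python3 -c "
from rig import robot
print(robot.hand_in())"
```

```text
the job is handed in; nothing more can be done
None
```

I handed the job in at about 27 s with all steps apparently met (`hand_in` returned no verdict): cakes flat in the tin, tray set down, inner lid seated, and outer lid held level about 84 mm above its seat; I gripped the tab across its width rather than across y so the tray could hinge, shifted the tin about 1 cm to topple a stack of cakes, and viewed 12 pictures, over the limit of 10.

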